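# Shim the rocking bench balance with a wedge

## Robot

A 6-joint arm with a two-finger parallel gripper is mounted at the origin on a cart in front of the work surface, level with it; the furniture and walls round the work are solid. World frame = base frame: x ahead of the robot, y to its left, z up, the work surface at z = 0. Lengths are in m, angles in rad, forces in N, time in s.
With the tool pointing down it reaches from about 0.325 to 0.775 m from the base axis. Payload 9.3 kg.
Tool frame: the origin (TCP) lies midway between the tips of the shut fingers; the grasp point (between the pads) lies 19 mm behind it; x points along the fingers, y is the direction in which the jaws open and shut, and the axes are right-handed (so a half turn about x gives the same grasp; the last joint's range is limited). The gripper opens to 85 mm and grips with 20 to 120 N. Pads are 22 mm wide; open, the fingers measure 114 mm over their backs; the gripper's body (76 mm by 85 mm) begins 54 mm behind the grasp point. The pads swing forward as they close: fully open they stand 13 mm farther back than shut.
Start: joints at [-1.401, 0.259, 0.021, 1.334, 0, 1.418], TCP at [0.174, -0.522, 0.231] pointing down, gripper open.
Joint ranges: [-3.04, 3.04], [-0.91, 1.82], [-1.04, 1.36], [-1.92, 1.95], [-1.52, 1.45], [-3.14, 3.14]. Speed limits (rad/s): [2.22, 2.22, 2.79, 3.14, 3.14, 3.14].

## Interface

Orientations are given as a rotation vector (axis times angle).
In Python, from workcell import monitor, viewer, workorder, models gives the robot as it stands.
- The arm moves only by the tool drive_tool, never from a script. Its argument "series" is text: rows parted by semicolons, each of 6 numbers parted by spaces: the shift along the world's x, y, z in mm, then the turn, a rotation vector about the world's x, y, z in degrees. In form: dx dy dz wx wy wz; .... A call has 1 to 8 rows; each row shifts and turns the commanded pose from where the row before left it; what a row does not reach is not made up. A row lasts 1/8 s, in which the tool goes at most 62.5 mm and 10.7 degrees, less where a joint would pass 70% of its speed; a pose out of reach is approached as far as the arm can. A call with a gripper value outside its range is refused whole. "gripper" is the opening, from 0 (shut) to 1 (fully open), set as the call begins (left out, the last holds). The fingers move at their own pace and stop on an object; "newtons" is the grip in N (left out, the last holds). Time passes only in rows, so rows that do not move let the fingers close. It gives the time, the measured TCP pose, the force and the opening at its end, in the units of the state.
- monitor.sense(): the state, without advancing time (a new reading comes with each control period).
- viewer.get_image(name): name is "scene" or "top" or "wrist"; returns a dict with "image" (400x640x3 uint8, red, green, blue), "z_map" (400x640 float32, m along the optical axis (not along the pixel's ray), 0 where there is no reading), "fx", "fy", "cx", "cy" (pixels), "dist_coeffs" ([k1, k2, p1, p2, k3] as OpenCV has them; the pictures are not rectified), "T" (4x4, takes a point from camera to world coordinates). Camera axes: x right, y up, looking along -z (the intrinsics and any distortion apply to the point x, -y, -z); pixel columns grow to the right and rows downward; lengths in m; the calibration is good to about 2 mm. A picture is of the moment at which its call begins.
- workorder.finish_job(): hands the job in, once; it reports no verdict.
Trained networks look in a picture, given as the dict that the camera call returned (one of the last four; its "shot" number tells which), for a name from the list of things; names that differ only in an ending like _2 or _b are one class to them, and where a whole thing is asked for, a point or a joint stands for the part that bears it (a point fixed in the world has none). Each returns a list of dicts, best first, with "confidence" (0 to 1); they miss things now and then, are a little off and sometimes report something else, mostly with a low value. They report only what shows in the picture. A call takes as long as a camera call.
- models.cut_out(thing, picture): "pixels" (400x640 bool, what is visible of it) and "extent" ([left, top, right, bottom] in pixels, round what is visible of it).
- models.pinpoint(thing, picture): "pixel" ([column, row] in pixels: a listed point, or the origin of a listed thing).
The state is a dict: "clock": time; "qpos": joint angles; "joint_vel": joint speeds; "tau": joint torques, N m; "eef_pos": TCP position; "eef_rot": TCP orientation; "force": force on the tool from outside, world axes, zero at the start; "ft_torque": the same for the moment, N m; "gripper_width": finger opening in m.
Only numpy, scipy, OpenCV 4.12 (cv2) and the standard library are available. Lean on these libraries where they do the work, as an engineer would, in place of code of your own. Each camera call takes 0.05 s, during which the arm holds its last target.

## Task

The bench balance rocks because the foot at its front right corner (as the robot sees it) has lost its rubber pad and hangs just clear of the table. Push the orange wedge, thin end first, under that foot until it is snug and the balance can no longer rock, but no farther, so that it stays level and where it stands; then press down firmly on the balance's corner above that foot with a fingertip to check that it stays firm, and move clear. Only push and press: lift nothing, and leave the other things on the table alone.

Things in the scene. Friction and masses are not known exactly. Their poses are not given: they have to be found in the camera images.
- balance: low white bench balance, loose, about 2.5 kg, housing 200 mm (its x) by 160 mm (its y), underside 14 mm above the table; rear part with the round grey pan is 67 mm high, the flat front deck 46 mm. Origin: at table height below the housing's middle; x to its back, y to its left, z up. Feet 20 mm across at x = +-80, y = +-65 mm; the front right one (x -80, y -65) is bare
- bare_foot (a point): centre of the underside of the bare foot, a flat steel disc 20 mm across, 7 mm above the table. The wedge slides with under 1 N until it meets the foot, then the push stiffens at once: stopping at about 4 N leaves it snug, pushing on with more than about 6 N shoves and swings the balance aside
- deck_corner (a point): point on the flat front deck (46 mm above the table) straight above the bare foot, 20 mm from the front edge and 15 mm from the right edge: the place to press. About 5 to 7 N here rocks the unshimmed balance, so a press of about 10 N is a fair test
- wedge: orange plastic wedge, loose, 60 g, 110 mm long (its x), 45 mm wide: 2 mm thick at the thin end (+x), rising evenly to 14 mm over 96 mm, then a flat-topped tail 14 mm long with a dark hanging hole (ribs across the thin part); 7 mm thick at 40 mm from the thin end. Origin: centre of its underside. It lies right of the balance, thin end roughly towards the bare foot
- wedge_tip (a point): middle of the wedge's thin end, 1 mm above the table
- wedge_tail (a point): middle of the wedge's thick end face (upright, 14 mm high, flat over 35 mm of width), 7 mm above the table: the face to push on. The plastic is slick (friction about 0.3): two fingertips abreast square the wedge up, a push off the middle turns it
- tray: small brown card specimen tray with a fossil, 65x85x23 mm, origin at the centre of its underside; a bystander
- marker: marker with a white barrel and red cap, 124 mm long, origin under its middle; a bystander

How it is judged:
On the way, in this order (a step that is already met when the one before it is completed fails the run):
1. the wedge is snug under the bare foot and the balance is level (x of bare_foot in the frame of wedge between 0.005 and 0.045 m and y of bare_foot in the frame of wedge between -0.02 and 0.02 m and contact force between wedge and balance above 0.3 N and angle between balance's own z axis and vertical below 0.009 rad), for 0.2 s.
2. the fingertips press on the deck corner above the bare foot with over 5 N and the balance stays level on the wedge (all of step 1 and contact force between the fingers and balance above 5 N and horizontal distance between the grasp point and deck_corner below 0.045 m and z of the grasp point in the frame of balance above 0.05 m), for 0.1 s.
At the end, for the whole second after the job is handed in: the wedge lies on the table under the bare foot (foot centre within 20 mm of the wedge's middle line) and bears on it with over 0.3 N, the balance stands level within 0.009 rad (half a degree), its middle and its bare foot less than 15 mm from where they stood, and both are at rest (all of step 1 and linear speed of each of balance, wedge below 0.01 m/s and height (world z) of each of wedge, balance below 0.004 m and distance of each of balance, bare_foot from where it was at the start of the episode below 0.015 m); the robot touches nothing.
It fails at once if the wedge is lifted off the table or tipped (height (world z) of wedge above 0.012 m or angle between wedge's own z axis and vertical above 0.35 rad).
It fails at once if the balance is lifted or tipped, or shoved or swung round so that its middle or its bare foot moves by 15 mm or more (height (world z) of balance above 0.015 m or angle between balance's own z axis and vertical above 0.12 rad or distance of any of balance, bare_foot from where it was at the start of the episode above 0.015 m).
It fails at once if another thing on the table is moved by 20 mm or more (distance of any of tray, marker from where it was at the start of the episode above 0.02 m).
It also fails if it takes over 42 s, if anything falls off the work surface, if the arm or the gripper's body presses on something with over 40 N, if the wrist force passes 120 N, or if a joint passes its speed limit or range.

## Working session

There is one attempt and no reset: what is moved stays moved. The work goes in short steps, Python scripts to look and compute and a tool call to move; the robot and the scene stay as the last step left them, time stands still between calls to the robot, and variables do not carry over. Pictures are saved under pics/ and viewed, and the job is handed in when it is done.

Besides the shell and the picture viewer there is one more tool, called after ">>>" as a command line: name --argument value ..., lists and objects as JSON in quotes. drive_tool: Moves the arm, as the interface text tells. Its arguments: {"type":"object","properties":{"series":{"type":"string"},"gripper":{"type":"number"},"newtons":{"type":"number"}},"required":["series"]}

```bash
mkdir -p pics
cat > h.py <<'E'
import numpy as np, cv2
from workcell import monitor, viewer, workorder, models
def ray(p,px):
    K=np.array([[p['fx'],0,p['cx']],[0,p['fy'],p['cy']],[0,0,1]])
    u=cv2.undistortPoints(np.array([[px]],float),K,np.array(p['dist_coeffs'],float))[0,0]
    d=np.array([u[0],-u[1],-1.0]); T=np.array(p['T'])
    return T[:3,3],T[:3,:3]@d
def at_z(p,px,z):
    o,d=ray(p,px); return o+d*(z-o[2])/d[2]
def save(p,n): cv2.imwrite('pics/'+n,p['image'][:,:,::-1])
def cloud(p,mask):
    r,c=np.nonzero(mask&(p['z_map']>0))
    K=np.array([[p['fx'],0,p['cx']],[0,p['fy'],p['cy']],[0,0,1]])
    u=cv2.undistortPoints(np.stack([c,r],1).astype(float)[:,None],K,np.array(p['dist_coeffs'],float))[:,0]
    z=p['z_map'][r,c][:,None]; P=np.hstack([u[:,:1],-u[:,1:],-np.ones_like(z)])*z
    T=np.array(p['T']); return P@T[:3,:3].T+T[:3,3]
E
python3 - <<'E'
from h import *
print(monitor.sense())
Z=dict(bare_foot=.007,deck_corner=.046,wedge=0,wedge_tip=.001,wedge_tail=.007,balance=0,tray=0,marker=0)
for n in ['top','scene']:
    p=viewer.get_image(n); save(p,n+'0.png')
    for t,z in Z.items():
        for r in models.pinpoint(t,p)[:2]: print(n,t,np.round(r['pixel'],1),round(r['confidence'],2),np.round(at_z(p,r['pixel'],z),4))
    for t in ['wedge','balance','tray','marker']:
        for r in models.cut_out(t,p)[:1]:
            c=cloud(p,r['pixels'].astype(bool)); print(t,r['extent'],round(r['confidence'],2),c.min(0).round(3),c.max(0).round(3))
E
```

```text
{'clock': 0.0, 'qpos': array([-1.40058943e+00,  2.59212174e-01,  2.07576823e-02,  1.33370967e+00,
       -1.07452397e-06,  1.41821143e+00]), 'joint_vel': array([ 0.00130051,  0.00162725, -0.00062185,  0.00165048, -0.00081217,
       -0.00022906]), 'tau': array([ 1.17463675e-03, -5.55640447e+01,  3.44526637e+01,  1.36843458e-02,
       -1.36526060e-04, -3.52762406e-06]), 'eef_pos': array([ 0.17442291, -0.52131013,  0.23065371]), 'eef_rot': array([ 2.04743365,  0.33476772, -2.04746088]), 'force': array([ 0.32457399, -0.75264691, -0.04644356]), 'ft_torque': array([-0.02508648, -0.00261768,  0.04932695]), 'gripper_width': 0.08542988114115554}
top bare_foot [248.4 186.7] 0.89 [0.4963 0.2233 0.007 ]
top deck_corner [249.7 186.9] 0.88 [0.4902 0.214  0.046 ]
top wedge [323.4 177.5] 0.7 [0.5198 0.0586 0.    ]
top wedge [298.6 181.3] 0.66 [0.5106 0.1135 0.    ]
top wedge_tip [274.9 188.2] 0.84 [0.4945 0.1656 0.001 ]
top wedge_tail [323.6 180.2] 0.93 [0.5125 0.0582 0.007 ]
top balance [214.5 159.8] 0.68 [0.5573 0.3022 0.    ]
top tray [424.2 163.3] 0.87 [ 0.5543 -0.1658  0.    ]
top marker [199
[... 457 characters left out ...]
 249.1] 0.74 [0.4951 0.2202 0.046 ]
scene wedge [293. 226.] 0.75 [0.5054 0.1156 0.    ]
scene wedge_tip [284.7 244.6] 0.71 [0.4917 0.1681 0.001 ]
scene wedge_tail [299.4 204.1] 0.59 [0.5256 0.0583 0.007 ]
scene balance [224.  276.9] 0.89 [0.5528 0.2995 0.    ]
scene tray [334.6 149.7] 0.6 [ 0.5547 -0.1561  0.    ]
scene marker [295.5 332.6] 0.74 [0.361  0.3212 0.    ]
wedge [276.4, 202.1, 313.0, 245.5] 0.78 [ 0.474  0.046 -0.002] [0.546 0.17  0.017]
balance [153.3, 222.1, 278.5, 321.9] 0.57 [ 0.444  0.192 -0.002] [0.68 0.4  0.07]
tray [319.5, 134.4, 348.3, 156.4] 0.94 [ 0.509 -0.21  -0.002] [ 0.6   -0.106  0.025]
marker [274.6, 302.5, 308.5, 363.9] 0.6 [0.346 0.263 0.004] [0.377 0.383 0.018]
```

Run:
```python
from h import *
for n,(x0,y0,x1,y1) in dict(top=(150,90,350,240),scene=(140,180,340,350)).items():
    i=cv2.imread(f'pics/{n}0.png'); cv2.imwrite(f'pics/{n}0z.png',cv2.resize(i[y0:y1,x0:x1],None,fx=3.5,fy=3.5,interpolation=cv2.INTER_CUBIC))
p=viewer.get_image('top'); q=viewer.get_image('scene')
for P in(p,q):
  m=models.cut_out('wedge',P)[0]['pixels'].astype(bool); c=cloud(P,m); c=c[c[:,2]>-.003]
  print('wedge rect',cv2.minAreaRect((c[:,:2]*1000).astype(np.float32)))
  # footprint by mask -> z plane varied: outline projected
  rc=np.argwhere(m); pts=np.array([at_z(P,(x,y),.006)[:2] for y,x in rc])
  print('  mask rect',cv2.minAreaRect((pts*1000).astype(np.float32)))
  m=models.cut_out('balance',P)[0]['pixels'].astype(bool); c=cloud(P,m)
  for lo,hi in((.041,.051),(.062,.072)):
    s=c[(c[:,2]>lo)&(c[:,2]<hi)]; print('bal',lo,cv2.minAreaRect((s[:,:2]*1000).astype(np.float32)))
```

```text
wedge rect ((505.55584716796875, 114.20207977294922), (48.15144729614258, 110.8269271850586), 13.052804946899414)
  mask rect ((504.3526916503906, 113.34772491455078), (47.11524963378906, 110.56936645507812), 13.718544006347656)
bal 0.041 ((552.3587646484375, 301.4754638671875), (189.5701446533203, 155.0125274658203), 12.371209144592285)
bal 0.062 ((587.1832275390625, 308.8253479003906), (114.42804718017578, 112.37310028076172), 1.5427205562591553)
wedge rect ((509.4844665527344, 108.51303100585938), (49.659912109375, 122.49079895019531), 12.607118606567383)
  mask rect ((506.8578796386719, 111.25532531738281), (48.38813781738281, 120.5354995727539), 13.516514778137207)
bal 0.041 ((554.106689453125, 303.00433349609375), (192.7873992919922, 155.24517822265625), 12.081159591674805)
bal 0.062 ((588.3156127929688, 310.1405029296875), (116.37326049804688, 115.50174713134766), 80.42106628417969)
```

View pics/top0z.png

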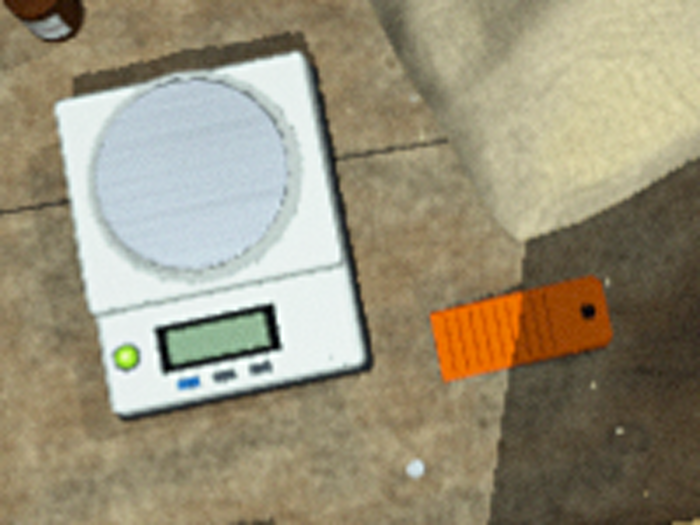

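View pics/scene0z.png

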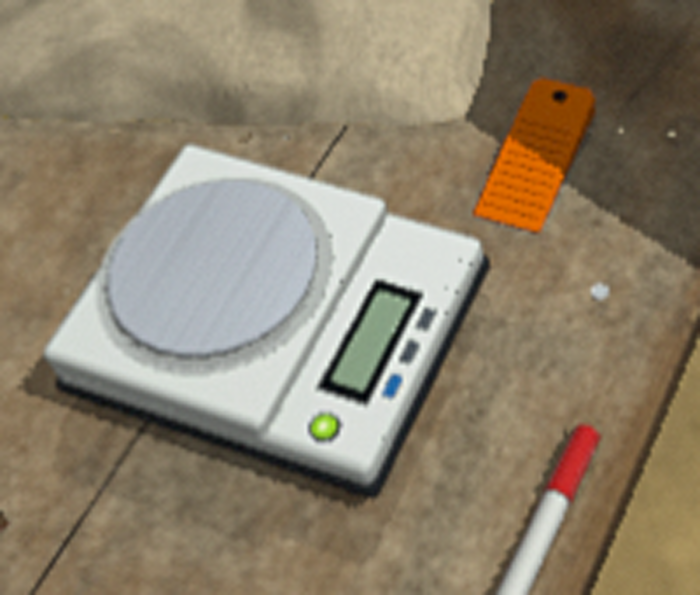

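View pics/scene0.png

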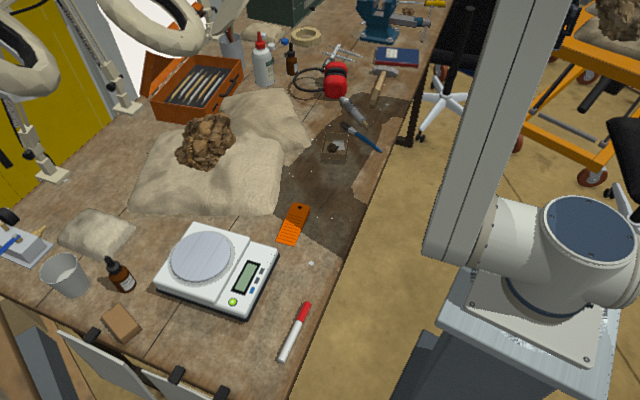

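Run:
```python
from h import *
from scipy.spatial.transform import Rotation as R
s=monitor.sense(); M=R.from_rotvec(s['eef_rot']).as_matrix(); print(M.round(3)); y=M[:,1]; print(np.degrees(np.arctan2(y[1],y[0])), s['qpos'],s['clock'])
```

```text
[[-0.     0.317 -0.948]
 [-0.    -0.948 -0.317]
 [-1.     0.     0.   ]]
-71.50608342310458 [-1.40061443e+00  2.58607169e-01  2.15357540e-02  1.33368592e+00
 -9.56556745e-06  1.41819848e+00] 1.6
```

>>> drive_tool --series "32 49 0 0 0 7.7;32 49 0 0 0 7.7;32 49 0 0 0 7.7;32 49 0 0 0 7.7;32 49 0 0 0 7.7;32 49 0 0 0 7.7;32 49 0 0 0 7.7;32 49 0 0 0 7.7" --gripper 0

```text
clock: 2.6
eef_pos: [0.4313, -0.1279, 0.2316]
eef_rot: [1.332, 1.124, -1.332]
force: [0.5, -0.9, -0.4]
gripper_width: 0.0002
```

>>> drive_tool --series "32 49 0 0 0 7.7;32 49 0 0 0 7.7;32 49 0 0 0 7.7;0 0 0 0 0 0;0 0 0 0 0 0"

```text
clock: 3.22
eef_pos: [0.5262, 0.0175, 0.2311]
eef_rot: [1.037, 1.31, -1.038]
force: [-0.1, -0.3, -0.2]
gripper_width: -0.0
```

```bash
cat > st.py <<'E'
from h import *
from scipy.spatial.transform import Rotation as R
s=monitor.sense(); M=R.from_rotvec(s['eef_rot']).as_matrix(); y=M[:,1]; print(s['clock'],s['eef_pos'].round(4),'x',M[:,0].round(3),'yaw y',np.degrees(np.arctan2(y[1],y[0])).round(2), s['force'].round(2), s['gripper_width'])
E
python3 st.py
python3 - <<'E'
from h import *
p=viewer.get_image('wrist'); save(p,'wrist1.png')
for t,z in dict(bare_foot=.007,deck_corner=.046,wedge_tip=.001,wedge_tail=.007,wedge=0).items():
    for r in models.pinpoint(t,p)[:2]: print(t,np.round(r['pixel'],1),round(r['confidence'],2),np.round(at_z(p,r['pixel'],z),4))
for r in models.cut_out('wedge',p)[:1]:
    m=r['pixels'].astype(bool);c=cloud(p,m); c=c[(c[:,2]>-.003)]
    print(r['extent'],cv2.minAreaRect((c[:,:2]*1000).astype(np.float32)),c[:,2].max())
E
```

```text
3.225 [0.5262 0.0175 0.2311] x [-0.001 -0.    -1.   ] yaw y 13.2 [-0.15 -0.29 -0.22] -3.0270541954720325e-05
wedge_tail [327.6 116.9] 0.82 [0.52   0.0625 0.007 ]
wedge [327.2  64.3] 0.95 [0.5079 0.1118 0.    ]
[305.6, 4.9, 352.1, 121.8] ((507.68115234375, 113.73360443115234), (46.2038459777832, 110.51728057861328), 13.156179428100586) 0.0155338743417901
```

View pics/wrist1.png

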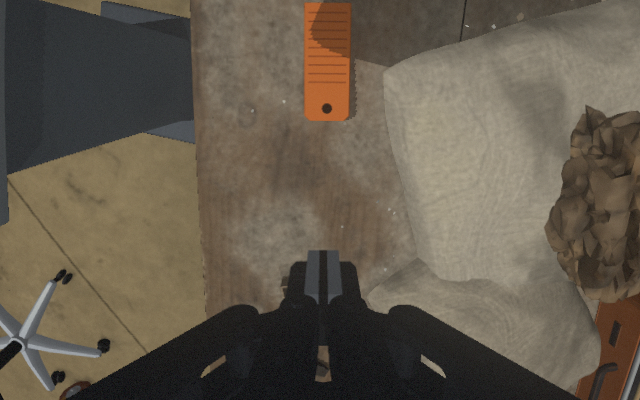

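Run:
```python
from h import *
p=viewer.get_image('wrist'); c=cloud(p,np.ones((400,640),bool))
for y0 in (-.0,.03,.06,.09,.12,.15):
  for x0 in (.56,.58,.60,.62):
    s=c[(abs(c[:,0]-x0)<.01)&(abs(c[:,1]-y0)<.015)]
    print(y0,x0,len(s), s[:,2].max().round(3) if len(s) else None)
```

```text
-0.0 0.56 606 0.294
-0.0 0.58 471 0.002
-0.0 0.6 474 0.002
-0.0 0.62 612 0.03
0.03 0.56 7443 0.315
0.03 0.58 1626 0.315
0.03 0.6 602 0.029
0.03 0.62 646 0.036
0.06 0.56 557 0.001
0.06 0.58 658 0.025
0.06 0.6 699 0.036
0.06 0.62 682 0.042
0.09 0.56 612 0.016
0.09 0.58 785 0.029
0.09 0.6 775 0.038
0.09 0.62 756 0.044
0.12 0.56 688 0.016
0.12 0.58 744 0.029
0.12 0.6 773 0.038
0.12 0.62 787 0.042
0.15 0.56 657 0.002
0.15 0.58 662 0.015
0.15 0.6 688 0.029
0.15 0.62 704 0.036
```

>>> drive_tool --series "3 1 -50 0 0 0;0 0 -50 0 0 0;0 0 -50 0 0 0;0 0 -40 0 0 0;0 0 -20 0 0 0;0 0 -8 0 0 0;0 0 -5 0 0 0;0 0 0 0 0 0"

```text
clock: 4.62
eef_pos: [0.5298, 0.0183, 0.0088]
eef_rot: [1.038, 1.309, -1.038]
force: [0.9, 0.6, 0.5]
gripper_width: 0.0003
```

```bash
python3 st.py
python3 - <<'E'
from h import *
p=viewer.get_image('wrist'); save(p,'wrist2.png')
E
```

```text
4.625 [0.5298 0.0183 0.0088] x [ 0.001 -0.    -1.   ] yaw y 13.19 [0.89 0.56 0.51] 0.0003297047417744488
```

View pics/wrist2.png

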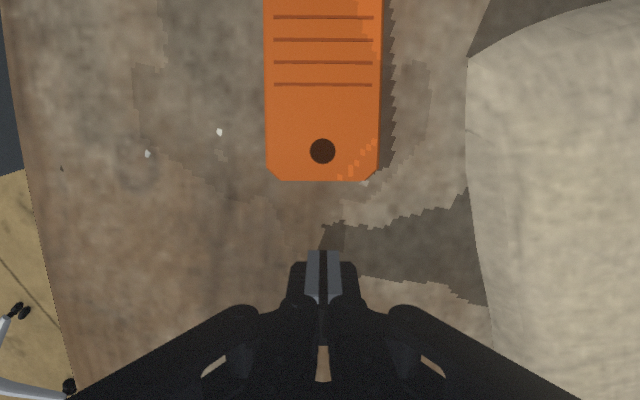

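>>> drive_tool --series "0 0 -3 0 0 0;-1.4 5.8 0 0 0 0;-1.4 5.8 0 0 0 0;-1.4 5.8 0 0 0 0;-1.4 5.8 0 0 0 0;0 0 0 0 0 0" --gripper 0.2 --newtons 60

```text
clock: 5.42
eef_pos: [0.5237, 0.0421, 0.0053]
eef_rot: [1.037, 1.31, -1.037]
force: [0.3, 0.1, -0.0]
gripper_width: 0.017
```

```bash
python3 st.py
python3 - <<'E'
from h import *
p=viewer.get_image('wrist'); save(p,'wrist3.png')
E
```

```text
5.425 [0.5237 0.0421 0.0053] x [-0.  0. -1.] yaw y 13.24 [ 0.3   0.07 -0.  ] 0.017035500789389913
```

View pics/wrist3.png

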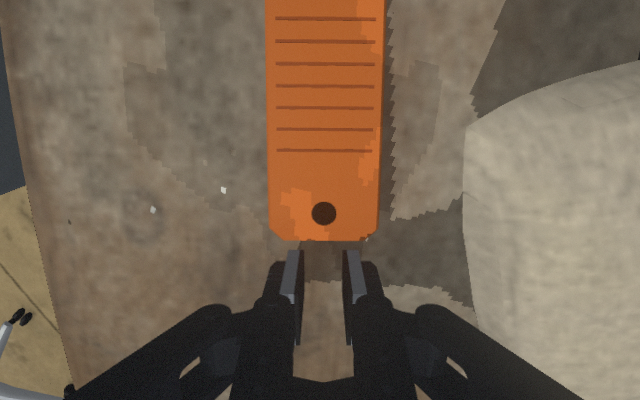

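>>> drive_tool --series "-1 4 0 0 0 0;-0.2 5 0 0 0 0;-0.2 6 0 0 0 0;-0.2 6 0 0 0 0;-0.2 6 0 0 0 0;-0.2 6 0 0 0 0;0 0 0 0 0 0"

```text
clock: 6.35
eef_pos: [0.5218, 0.0751, 0.0053]
eef_rot: [1.037, 1.31, -1.037]
force: [0.0, -0.3, 0.2]
gripper_width: 0.0167
```

```bash
python3 st.py
cat > look.py <<'E'
from h import *
import sys
tag=sys.argv[1]; zs=dict(bare_foot=.007,deck_corner=.046,wedge_tip=.001,wedge_tail=.007,wedge=0,balance=0)
for n in ['top','wrist']:
    p=viewer.get_image(n); save(p,n+tag+'.png')
    if n=='top': cv2.imwrite(f'pics/topz{tag}.png',cv2.resize(p['image'][90:240,150:350,::-1],None,fx=3.5,fy=3.5,interpolation=cv2.INTER_CUBIC))
    for t,z in zs.items():
        for r in models.pinpoint(t,p)[:1]: print(n,t,np.round(r['pixel'],1),round(r['confidence'],2),np.round(at_z(p,r['pixel'],z),4))
    for r in models.cut_out('wedge',p)[:1]:
        m=r['pixels'].astype(bool);c=cloud(p,m); c=c[(c[:,2]>-.003)&(c[:,2]<.02)]
        print(r['extent'],cv2.minAreaRect((c[:,:2]*1000).astype(np.float32)))
E
python3 look.py 4; python3 st.py
```

```text
6.35 [0.5218 0.0751 0.0053] x [-0.  0. -1.] yaw y 13.24 [ 0.03 -0.3   0.23] 0.016734680685278336
top bare_foot [248.  188.1] 0.75 [0.4932 0.2241 0.007 ]
top deck_corner [246.6 186.7] 0.95 [0.4905 0.2206 0.046 ]
top balance [214.9 159.1] 0.91 [0.5589 0.3014 0.    ]
wrist wedge_tail [321.6 244.4] 0.82 [0.5181 0.087  0.007 ]
[260.1, 2.4, 385.7, 254.0] ((507.63153076171875, 133.50711059570312), (47.49036407470703, 97.9524917602539), 13.043512344360352)
7.15 [0.5218 0.0746 0.0053] x [-0.  0. -1.] yaw y 13.19 [ 0.12 -0.34 -0.6 ] 0.017039090368152904
```

View pics/wrist4.png

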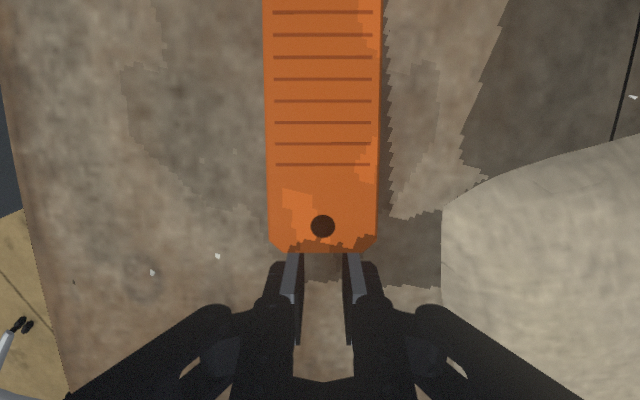

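View pics/topz4.png

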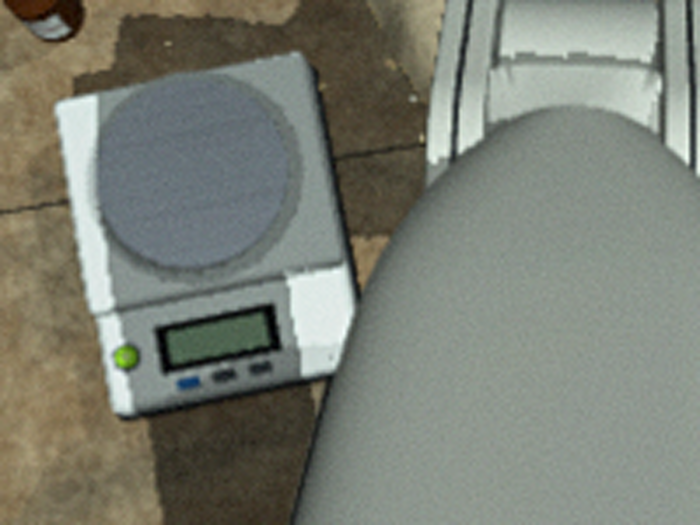

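>>> drive_tool --series "-0.2 6 0 0 0 0;-0.2 6 0 0 0 0;-0.2 6 0 0 0 0;-0.5 6 0 0 0 0;-1.4 5.8 0 0 0 0;-1.4 5.8 0 0 0 0;0 0 0 0 0 0"

```text
clock: 8.02
eef_pos: [0.5178, 0.1107, 0.0053]
eef_rot: [1.037, 1.31, -1.037]
force: [0.2, -0.7, 0.0]
gripper_width: 0.0171
```

```bash
python3 st.py
python3 - <<'E'
from h import *
p=viewer.get_image('wrist'); save(p,'wrist5.png'); p=viewer.get_image('scene'); save(p,'scene5.png')
cv2.imwrite(f'pics/scenez5.png',cv2.resize(p['image'][180:350,140:340,::-1],None,fx=3.5,fy=3.5,interpolation=cv2.INTER_CUBIC))
E
```

```text
8.025 [0.5178 0.1107 0.0053] x [-0.  0. -1.] yaw y 13.23 [ 0.2  -0.69  0.03] 0.017134347484523943
```

View pics/wrist5.png

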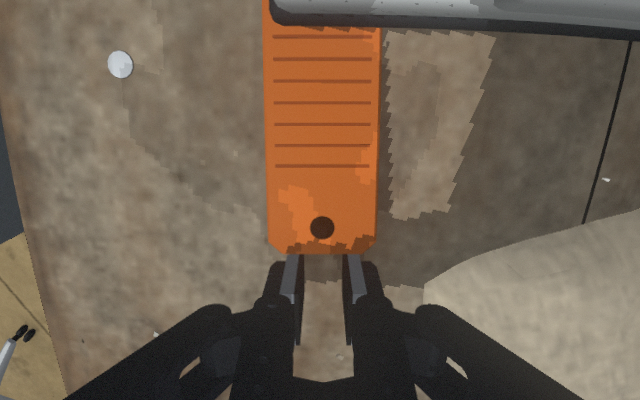

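View pics/scenez5.png

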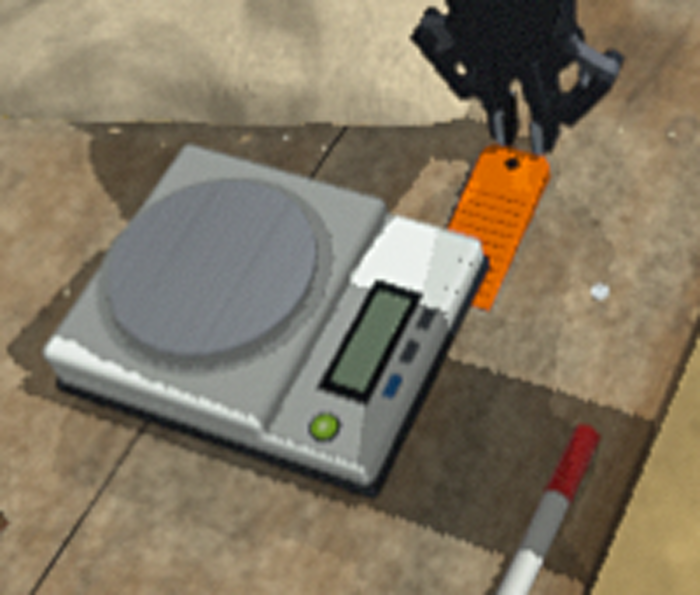

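Run:
```python
from h import *
p=viewer.get_image('wrist')
m=models.cut_out('wedge',p)[0]['pixels'].astype(bool)
yaw=np.radians(13.2); a=np.array([-np.sin(yaw),np.cos(yaw)]); n=np.array([-np.cos(yaw),-np.sin(yaw)])
# edges at several rows: top surface z ~ interpolate
for row in (60,100,150,200):
    cols=np.nonzero(m[row])[0]; z=.014 if row>180 else .012
    for col in (cols.min(),cols.max()+1):
        P=at_z(p,(col,row),z)[:2]; print('wedge',row,col,P.round(4),'lat',(P@n*1000).round(1),'fwd',(P@a*1000).round(1))
c=cloud(p,np.ones((400,640),bool)); s=c[(c[:,2]>.035)&(c[:,2]<.055)&(c[:,1]>.15)]
print(len(s),s.min(0),s.max(0))
print('deck lat max',(s[:,:2]@n*1000).max(),'fwd min',(s[:,:2]@a*1000).min())
for r in models.cut_out('balance',p)[:1]: print(r['extent'],r['confidence'])
for zf in (.046,.03,.014): print('corner',[ (at_z(p,px,zf)[:2]@n*1000).round(1) for px in ((268,10),(273,18))])
f=np.array([.491,.2225]); print('foot lat/fwd',f@n*1000,f@a*1000)
for t in ('bare_foot','deck_corner','balance'):
  for r in models.pinpoint(t,p)[:1]: print(t,r)
```

```text
wedge 60 263 [0.4767 0.1909] lat -507.7 fwd 76.9
wedge 60 382 [0.5182 0.2006] lat -550.3 fwd 76.9
wedge 100 264 [0.4797 0.1772] lat -507.5 fwd 62.9
wedge 100 381 [0.5216 0.187 ] lat -550.5 fwd 63.0
wedge 150 266 [0.4839 0.159 ] lat -507.4 fwd 44.3
wedge 150 378 [0.5256 0.1688] lat -550.2 fwd 44.3
wedge 200 267 [0.4881 0.1399] lat -507.1 fwd 24.8
wedge 200 378 [0.5307 0.1499] lat -550.9 fwd 24.8
4762 [0.48102665 0.2061858  0.03501361] [0.58906328 0.22951686 0.05499039]
deck lat max -515.5846954492142 fwd min 88.57904632043213
[269.8, 0.0, 640.0, 41.3] 0.73
corner [np.float64(-514.9), np.float64(-516.2)]
corner [np.float64(-512.7), np.float64(-514.1)]
corner [np.float64(-510.4), np.float64(-512.1)]
foot lat/fwd -528.8353099103426 104.5010286649462
```

>>> drive_tool --series "-0.2 4 0 0 0 0;-0.2 4 0 0 0 0;-0.2 4 0 0 0 0;-0.3 2 0 0 0 0;0 0 0 0 0 0"

```text
clock: 9.05
eef_pos: [0.517, 0.1244, 0.0053]
eef_rot: [1.038, 1.31, -1.038]
force: [-0.2, 0.6, 0.2]
gripper_width: 0.0171
```

>>> drive_tool --series "-0.2 1 0 0 0 0;-0.2 1 0 0 0 0;0 0 0 0 0 0"

```text
clock: 9.43
eef_pos: [0.5166, 0.1262, 0.0053]
eef_rot: [1.038, 1.309, -1.038]
force: [0.4, 0.0, -0.6]
gripper_width: 0.0173
```

>>> drive_tool --series "-0.2 1 0 0 0 0;-0.2 1 0 0 0 0;-0.2 1 0 0 0 0;0 0 0 0 0 0"

```text
clock: 9.93
eef_pos: [0.516, 0.1293, 0.0053]
eef_rot: [1.038, 1.31, -1.038]
force: [-0.0, -0.2, 0.3]
gripper_width: 0.0171
```

>>> drive_tool --series "-0.2 1 0 0 0 0;0 0 0 0 0 0"

```text
clock: 10.18
eef_pos: [0.5158, 0.1303, 0.0053]
eef_rot: [1.038, 1.309, -1.038]
force: [0.1, -0.5, -0.2]
gripper_width: 0.0169
```

>>> drive_tool --series "-0.2 1 0 0 0 0;0 0 0 0 0 0"

```text
clock: 10.42
eef_pos: [0.5156, 0.1313, 0.0053]
eef_rot: [1.038, 1.309, -1.038]
force: [0.5, 0.1, 0.3]
gripper_width: 0.0168
```

>>> drive_tool --series "-0.2 1 0 0 0 0;0 0 0 0 0 0"

```text
clock: 10.68
eef_pos: [0.5154, 0.1323, 0.0053]
eef_rot: [1.038, 1.309, -1.038]
force: [0.4, 0.1, 0.4]
gripper_width: 0.017
```

>>> drive_tool --series "-0.2 0.7 0 0 0 0;0 0 0 0 0 0"

```text
clock: 10.92
eef_pos: [0.5152, 0.133, 0.0053]
eef_rot: [1.038, 1.309, -1.038]
force: [-0.3, 1.1, -0.8]
gripper_width: 0.0173
```

>>> drive_tool --series "-0.2 0.7 0 0 0 0;0 0 0 0 0 0"

```text
clock: 11.18
eef_pos: [0.5151, 0.1336, 0.0053]
eef_rot: [1.038, 1.309, -1.038]
force: [0.5, -0.1, 0.3]
gripper_width: 0.0172
```

>>> drive_tool --series "-0.2 0.7 0 0 0 0;0 0 0 0 0 0"

```text
clock: 11.42
eef_pos: [0.5149, 0.1342, 0.0053]
eef_rot: [1.038, 1.309, -1.038]
force: [-0.5, -0.8, 0.0]
gripper_width: 0.0168
```

>>> drive_tool --series "-0.2 0.7 0 0 0 0;0 0 0 0 0 0"

```text
clock: 11.68
eef_pos: [0.5147, 0.1349, 0.0053]
eef_rot: [1.038, 1.309, -1.038]
force: [1.4, -3.2, -0.2]
gripper_width: 0.017
```

>>> drive_tool --series "-0.2 0.7 0 0 0 0;0 0 0 0 0 0"

```text
clock: 11.92
eef_pos: [0.5146, 0.1355, 0.0053]
eef_rot: [1.038, 1.309, -1.038]
force: [1.0, -4.7, -0.0]
gripper_width: 0.0174
```

```bash
python3 st.py
python3 - <<'E'
from h import *
p=viewer.get_image('wrist'); save(p,'wrist6.png'); p=viewer.get_image('scene'); save(p,'scene6.png')
cv2.imwrite(f'pics/scenez6.png',cv2.resize(p['image'][180:350,140:340,::-1],None,fx=3.5,fy=3.5,interpolation=cv2.INTER_CUBIC))
E
python3 st.py
```

```text
11.925 [0.5146 0.1355 0.0053] x [ 0. -0. -1.] yaw y 13.18 [ 0.96 -4.71 -0.03] 0.017351293759442915
12.025 [0.5145 0.1355 0.0053] x [ 0. -0. -1.] yaw y 13.19 [ 1.   -4.23 -0.21] 0.01711439266062913
```

View pics/wrist6.png

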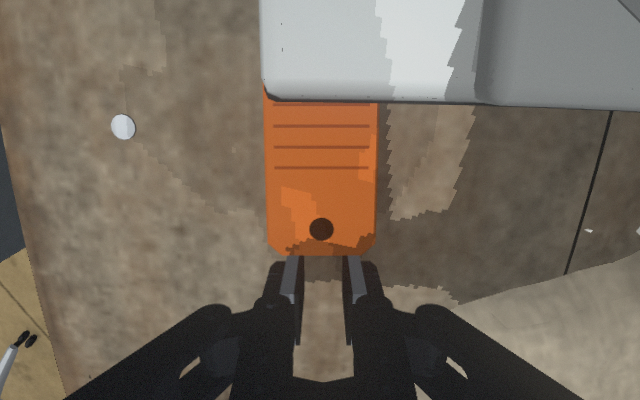

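View pics/scenez6.png

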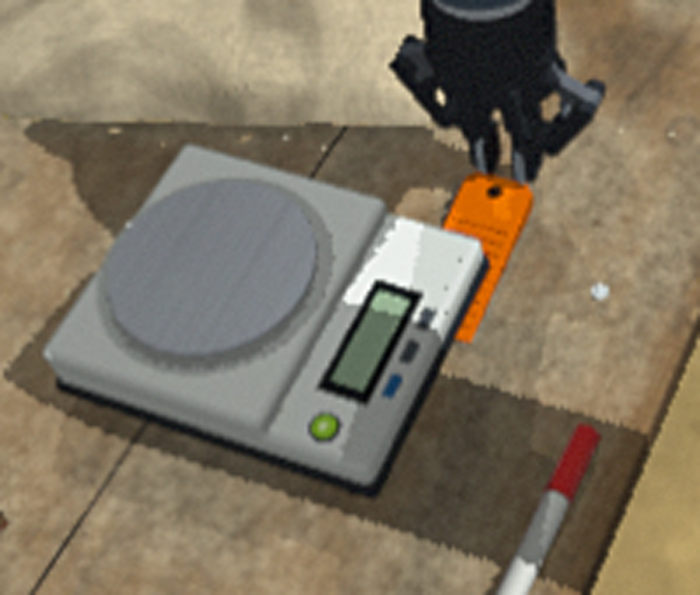

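>>> drive_tool --series "0.5 -2 0 0 0 0;2 -8 0 0 0 0;2 -10 0 0 0 0;0 0 40 0 0 0;0 0 45 0 0 0;0 0 0 0 0 0"

```text
clock: 12.78
eef_pos: [0.521, 0.1153, 0.0934]
eef_rot: [1.041, 1.305, -1.034]
force: [0.4, 0.1, -0.5]
gripper_width: 0.0174
```

>>> drive_tool --series "-6 27 0 0 0 0;-6 27 0 0 0 0;-6 27 0 0 0 0;-5 27 0 0 0 0;0 0 -20 0 0 0;0 0 -8 0 0 0;0 0 0 0 0 0" --gripper 0

```text
clock: 13.65
eef_pos: [0.4956, 0.2231, 0.0614]
eef_rot: [1.037, 1.31, -1.04]
force: [-0.5, 0.2, -0.5]
gripper_width: 0.0001
```

```bash
python3 st.py
python3 - <<'E'
from h import *
p=viewer.get_image('wrist'); save(p,'wrist7.png'); p=viewer.get_image('scene'); save(p,'scene7.png')
cv2.imwrite(f'pics/scenez7.png',cv2.resize(p['image'][180:350,140:340,::-1],None,fx=3.5,fy=3.5,interpolation=cv2.INTER_CUBIC))
E
```

```text
13.65 [0.4956 0.2231 0.0614] x [-0.002 -0.    -1.   ] yaw y 13.16 [-0.52  0.19 -0.47] 8.592964024128867e-05
```

View pics/wrist7.png

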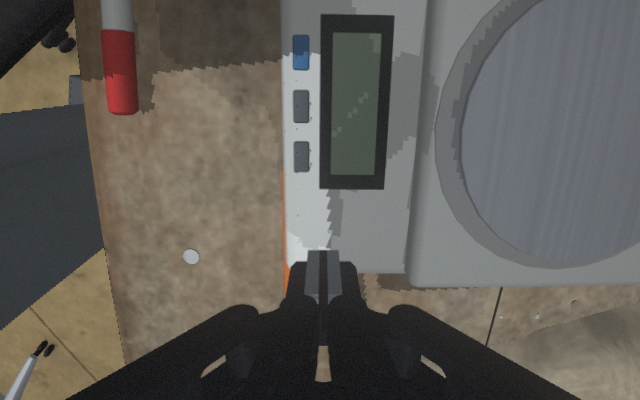

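View pics/scenez7.png

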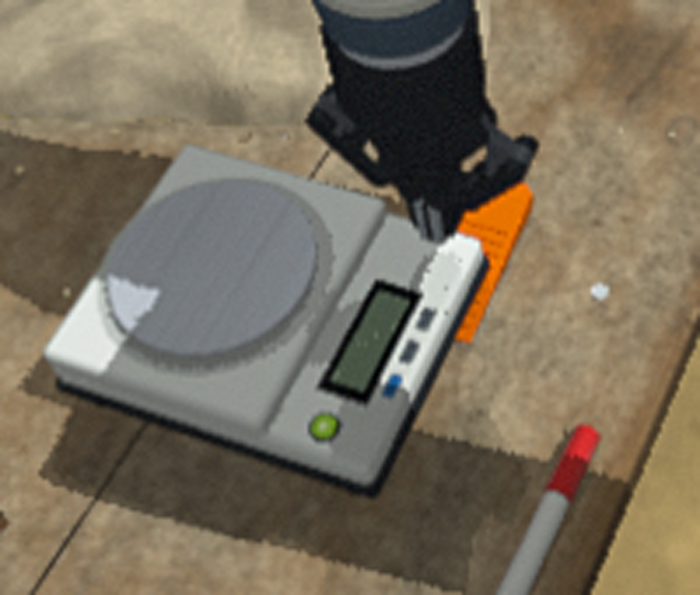

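Run:
```python
from h import *
p=viewer.get_image('wrist')
for px in ((323,250),(323,272),(285,250),(360,272)): 
    P=at_z(p,px,.046); print(px,P.round(4))
T=np.linalg.inv(p['T']); 
for q in ([.4956,.2231,.0614],[.4956,.2231,.046]):
    c=T[:3,:3]@q+T[:3,3]; print(p['cx']+p['fx']*c[0]/-c[2], p['cy']+p['fy']*-c[1]/-c[2])
for t in('deck_corner',):
  for r in models.pinpoint(t,p)[:1]: print(r,at_z(p,r['pixel'],.046))
```

```text
(323, 250) [0.4957 0.2245 0.046 ]
(323, 272) [0.4985 0.2125 0.046 ]
(285, 250) [0.4775 0.2202 0.046 ]
(360, 272) [0.5167 0.2167 0.046 ]
322.02919251877796 268.21587675340777
322.11439819242787 252.47925981627793
{'pixel': [314.9, 251.5], 'confidence': 0.92} [0.49203231 0.2227619  0.046     ]
```

>>> drive_tool --series "-2 1 -8 0 0 0;0 0 -3 0 0 0;0 0 -1 0 0 0;0 0 0 0 0 0"

```text
clock: 14.35
eef_pos: [0.494, 0.2247, 0.0502]
eef_rot: [1.038, 1.309, -1.038]
force: [-0.1, 0.5, 0.2]
gripper_width: -0.0002
```

>>> drive_tool --series "0 0 -1 0 0 0;0 0 0 0 0 0"

```text
clock: 14.6
eef_pos: [0.494, 0.2247, 0.0493]
eef_rot: [1.038, 1.309, -1.038]
force: [0.3, 0.3, 0.2]
gripper_width: -0.0
```

>>> drive_tool --series "0 0 -1 0 0 0;0 0 0 0 0 0"

```text
clock: 14.85
eef_pos: [0.4939, 0.2247, 0.0482]
eef_rot: [1.038, 1.309, -1.038]
force: [-0.0, 0.3, 0.8]
gripper_width: 0.0
```

>>> drive_tool --series "0 0 -1 0 0 0;0 0 0 0 0 0"

```text
clock: 15.1
eef_pos: [0.4939, 0.2247, 0.0472]
eef_rot: [1.038, 1.309, -1.038]
force: [0.1, 0.0, 0.2]
gripper_width: -0.0001
```

>>> drive_tool --series "0 0 -1 0 0 0;0 0 0 0 0 0"

```text
clock: 15.35
eef_pos: [0.4939, 0.2247, 0.0462]
eef_rot: [1.038, 1.309, -1.038]
force: [0.1, 0.1, 1.0]
gripper_width: 0.0001
```

>>> drive_tool --series "0 0 -0.5 0 0 0;0 0 0 0 0 0"

```text
clock: 15.6
eef_pos: [0.494, 0.2247, 0.0461]
eef_rot: [1.038, 1.309, -1.038]
force: [-2.2, -0.3, 3.7]
gripper_width: 0.0003
```

>>> drive_tool --series "0 0 -0.5 0 0 0;0 0 0 0 0 0"

```text
clock: 15.85
eef_pos: [0.494, 0.2247, 0.046]
eef_rot: [1.038, 1.309, -1.037]
force: [-2.9, -0.2, 9.1]
gripper_width: 0.0001
```

>>> drive_tool --series "0 0 -0.4 0 0 0;0 0 0 0 0 0"

```text
clock: 16.1
eef_pos: [0.494, 0.2247, 0.0459]
eef_rot: [1.038, 1.309, -1.037]
force: [-4.3, -1.7, 13.0]
gripper_width: -0.0002
```

>>> drive_tool --series "0 0 0 0 0 0;0 0 2 0 0 0;0 0 20 0 0 0;0 0 40 0 0 0;0 0 40 0 0 0;0 -60 10 0 0 0;0 -60 0 0 0 0;0 -60 0 0 0 0"

```text
clock: 17.1
eef_pos: [0.4939, 0.0432, 0.157]
eef_rot: [1.037, 1.309, -1.037]
force: [0.5, -0.1, 0.9]
gripper_width: 0.0
```

>>> drive_tool --series "0 -60 0 0 0 0;0 -60 0 0 0 0;0 0 0 0 0 0;0 0 0 0 0 0"

```text
clock: 17.6
eef_pos: [0.4938, -0.0754, 0.1567]
eef_rot: [1.039, 1.31, -1.039]
force: [0.3, 0.2, -0.6]
gripper_width: 0.0
```

```bash
python3 st.py; python3 look.py 8
python3 - <<'E'
from h import *
p=viewer.get_image('top'); m=models.cut_out('balance',p)[0]['pixels'].astype(bool); c=cloud(p,m); s=c[(c[:,2]>.041)&(c[:,2]<.051)]
print('bal',cv2.minAreaRect((s[:,:2]*1000).astype(np.float32)))
E
python3 - <<'E'
import cv2
import numpy as np
a=cv2.imread('pics/topz8.png');cv2.imwrite('pics/t8.png',a)
x=cv2.imread('pics/top0.png')[90:240,150:280];y=cv2.imread('pics/top8.png')[90:240,150:280]
cv2.imwrite('pics/cmp8.png',cv2.resize(np.hstack([x,y]),None,fx=3,fy=3,interpolation=2))
E
```

```text
17.6 [ 0.4938 -0.0754  0.1567] x [-0.  0. -1.] yaw y 13.13 [ 0.31  0.17 -0.61] 3.428632741628192e-05
top bare_foot [247.7 189.3] 0.98 [0.4906 0.2247 0.007 ]
top deck_corner [248.6 183.5] 0.95 [0.4974 0.2166 0.046 ]
top wedge_tip [233.2 193.6] 0.66 [0.4815 0.2575 0.001 ]
top wedge_tail [284.  179.8] 0.93 [0.5125 0.1453 0.007 ]
top wedge [248.4 189.5] 0.69 [0.4911 0.2243 0.    ]
top balance [213. 161.] 0.63 [0.5546 0.3055 0.    ]
[239.8, 172.8, 286.9, 202.5] ((497.7966003417969, 197.56622314453125), (48.445316314697266, 105.23980712890625), 13.27731704711914)
bal ((552.4644165039062, 301.9588623046875), (190.06451416015625, 155.83517456054688), 12.44596004486084)
```

View pics/cmp8.png

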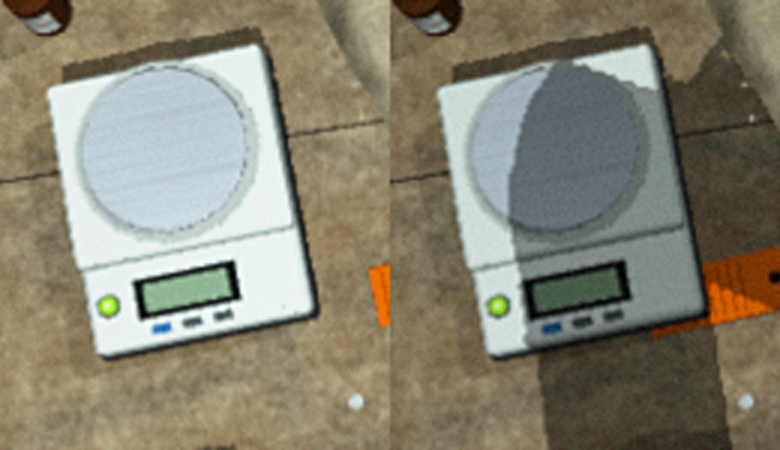

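View pics/topz8.png

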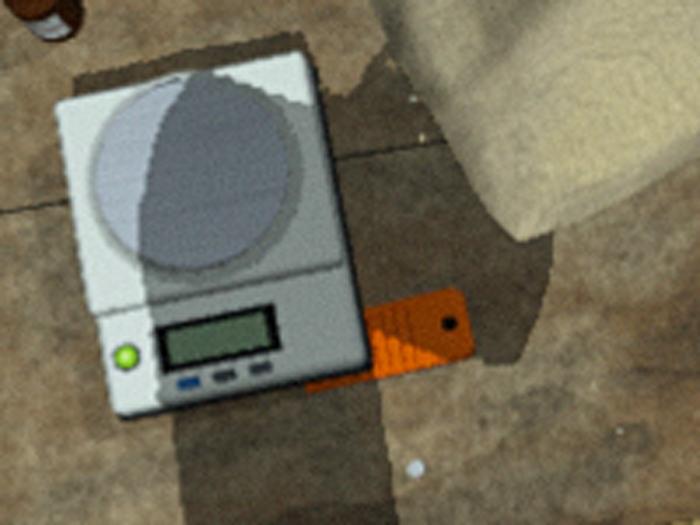

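```bash
python3 -c "
from h import *
print(workorder.finish_job())"
```

```text
the job is handed in; nothing more can be done
None
```

The wedge is under the bare foot, the corner held firm under a press, and I handed the job in at about 18 s of the 42 s. No verdict was reported.

- **Push:** I pushed the wedge by its tail with two fingertips abreast, steering it about 10 mm sideways to centre it on the foot. I stopped when the push stiffened to about 4.8 N.
- **Press:** With the fingers shut, I pressed the deck corner up to about 13 N. The deck moved only about 0.3 mm between first contact and full load, so it did not rock. The press also showed a small sideways force of about 4 N.
- **Last checks:** The foot sits about 26 mm ahead of the wedge's middle and about 1 mm off its centre line. The fitted balance centre and angle differ from the start by about 0.5 mm and 0.1°. The arm is about 0.2 m clear, with no force on it beyond noise.
- **Disagreements:** The network's point for the wedge's origin in the last top view landed on the foot instead, so I used the shape fitted to the wedge. Estimates of the foot's sideways position differed by up to 6 mm, well inside the 20 mm limit.
- **Not measured:** The lasting force between wedge and foot, and the balance's tilt. I inferred both from the push force, the firm press and the unchanged pictures.

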